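# Fetch the lidded box from behind the candlesticks for waxing

## Task

The little lidded box at the back of the display stand still needs its coat of wax, but the three candlesticks stand in the way: first move all three onto the felt board and stand them there upright, then put the box upright in the middle of the finishing turntable, and after that put each candlestick back upright on the spot where it stood. Set things down rather than dropping them, tip nothing over, and leave the bowl, the bud vase and the wax tin where they are.

Things in the scene. Friction and masses are not known exactly. Their poses are not given: they have to be found in the camera images.
- tall_stick: The tallest of three loose wooden candlesticks, oak, two beads on its stem; 170 mm tall on a round foot 58 mm across. Its top 38 mm are a straight round candle cup 34 mm across with a dark candle hole: grip it there, from above. Origin: centre of its underside, z up; round, yaw means nothing.
- middle_stick: The middle-sized loose candlestick, pale ash, its stem a plain trumpet narrowing upward; 145 mm tall on a round foot 58 mm across. Its top 38 mm are a straight round candle cup 33 mm across with a dark candle hole: grip it there, from above. Origin: centre of its underside, z up; round, yaw means nothing.
- short_stick: The shortest loose candlestick, oak, one fat ball low on its stem; 120 mm tall on a round foot 56 mm across. Its top 38 mm are a straight round candle cup 38 mm across with a dark candle hole: grip it there, from above. Origin: centre of its underside, z up; round, yaw means nothing.
- lidded_box: Small turned pale ash box, loose, 70 mm tall: straight body 58 mm across, 40 mm high (grip it there), a domed lid, jammed tight, with a 16 mm knob. On the stand, hemmed in by the three candlesticks on the robot's side and to its left and right (axes 66 mm from its own, some 8 mm of air). Origin: centre of its underside, z up; round, yaw means nothing.
- stand: Fixed display stand, walnut slab 200 mm (its x) by 360 mm (its y), top 25 mm above its origin (centre of underside, on the bench); a spindle gallery 31 mm high along the far (+x) edge. Box near (+30, 0) mm; candlesticks near (+5, +61), (-36, 0), (+5, -61) mm, in any order; bowl and bud vase near (+20, +137) and (+20, -137) mm, either way round.
- felt_board: The side area: a fixed board 270 mm (its x) by 135 mm (its y) topped with grey felt, top 12 mm above its origin (centre of its underside). Left or right of the stand, with room for the three candlesticks in a row along its x.
- turntable: Finishing turntable, on the other side of the stand: grey cast foot fixed to the bench and an aluminium wheel 156 mm across with thin centring rings, turning stiffly about the upright axis. The wheel's top is 55 mm above the origin, which lies on its axis, on the bench.
- bowl: Bystander: small turned oak bowl, 72 mm across, 40 mm tall, loose, on one end of the stand. Origin: centre of its underside, z up; round, yaw means nothing.
- bud_vase: Bystander: squat ash bud vase with a narrow neck, 58 mm across, 70 mm tall, loose, on the other end of the stand. Origin: centre of its underside, z up; round, yaw means nothing.
- wax_tin: Bystander: flat steel tin with a yellow lid, 71 mm across, 38 mm tall, loose, on the bench about 140 mm beyond the turntable's axis. Origin: centre of its underside, z up; round, yaw means nothing.
Not all that is in view belongs to the job. Leave any turquoise look-alike of the lidded_box alone.

How it is judged:
By the outcome, as a careful person would: the job done as asked, in the order asked, and still so for the second after the job is handed in, with the robot touching nothing.
It also fails if it takes over 144 s, if anything falls off the work surface, if the arm or the gripper's body presses on something with over 40 N, if the wrist force passes 120 N, or if a joint passes its speed limit or range.

## Robot

A 6-joint arm with a two-finger parallel gripper is mounted at the origin on the work surface. World frame = base frame: x ahead of the robot, y to its left, z up, the work surface at z = 0. Lengths are in m, angles in degrees, forces in N, time in s.
With the tool pointing down it reaches from about 0.4 to 0.825 m from the base axis. Payload 7 kg.
Tool frame: the origin (TCP) lies at the very end of the fingers, on their centre line; the grasp point (between the pads) lies 19 mm behind it (r.grip_depth is the distance from the TCP to the grasp point, in m); z points along the fingers, y is the line along which they close (so a half turn about z gives the same grasp; the last joint's range is limited). The gripper opens to 88 mm and grips with 3 to 60 N. Pads are 19 mm wide; open, the fingers measure 130 mm over their backs; the gripper's body (78 mm by 193 mm) begins 47 mm behind the grasp point.
Start: joints at [-54.139, 20.546, 0.682, 0, -70.136, -16.507], TCP at [0.224, -0.637, 0.227] pointing down, gripper open.
Joint ranges: [-176.03, 176.03], [-82.01, 121.73], [-58.28, 71.71], [-173.87, 95.51], [-174.79, -0.11], [-173.66, 173.66]. Speed limits (degrees/s): [136.94, 136.94, 172.46, 180, 180, 180].

## Interface

Orientations are given as [roll, pitch, yaw] about the fixed x, y, z axes, in that order (R = Rz(yaw) Ry(pitch) Rx(roll)).
In Python, from plant import r gives the robot as it stands.
- The arm moves only by the tool play_rows, never from a script. Its argument "rows" is a list that holds one entry, the list of rows, each a list of 5 numbers: the closure, from 0 (fully open) to 1 (shut), then the shift along the tool's x, y, z each as a share of 0.5 m, from -1 to 1, then the turn about the tool's z as a share of 1.5 rad, from -1 to 1. A call has exactly 8 rows; each row is the pose to reach, as a shift and turn from the pose commanded when the call began, along the tool's axes at that moment; what a row does not reach only later rows make up. A row lasts 1/12 s, in which the tool goes at most 41.7 mm and 7.16 degrees, less where a joint would pass 70% of its speed; a pose out of reach is approached as far as the arm can. A call with a number of a shift or a turn outside -1 to 1 is refused whole. A call with a gripper value outside its range is refused whole. The fingers move at their own pace and stop on an object; "squeeze" is the grip in N (left out, the last holds). Time passes only in rows, so rows that repeat a pose let the fingers close, or fill a call up. It gives the time, the measured TCP pose, the force, the opening and the grip force at its end, in the units of the state.
- r.get_state(): the state, without advancing time (a new reading comes with each control period).
- r.capture(name): name is "side" or "top" or "wrist"; returns the picture (384x512x3 uint8, red, green, blue); there is no depth.
- r.camera_info(name): a dict with "fovy" (degrees; the focal length in pixels is half the picture's height over the tangent of half this angle, whatever the lens; pixels are square), "cx", "cy" (the principal point, pixels), "k1" (the pictures are not rectified: a ray, as slopes to the right and down, at radius r is drawn at 1 + k1 r^2 times it, then the intrinsics apply), "pose" (4x4, takes a point from camera to world coordinates). Camera axes: x right, y down, z forward; pixel columns grow to the right and rows downward; lengths in m; the calibration is good to about 2 mm. A picture is of the moment at which its call begins: read the wrist's pose just before it. camera_info takes no time and is no camera call; for the wrist camera it gives the pose at the moment of the call.
- r.close_job(): hands the job in; it is judged then, once.
The state is a dict: "time_s": time; "joints": joint angles; "qd": joint speeds; "joint_torque": joint torques, N m; "tcp_pos": TCP position; "eef_rot": TCP orientation; "contact_force": force on the tool from outside, world axes, zero at the start; "moment": the same for the moment, N m; "gripper_width": finger opening in m; "gripper_force": force on a finger pad.
Only numpy, scipy, OpenCV 4.12 (cv2) and the standard library are available. Lean on these libraries where they do the work, as an engineer would, in place of code of your own. Each camera call takes 0.05 s, during which the arm holds its last target. There are 200 camera calls.

## Working session

There is one attempt and no reset: what is moved stays moved. The work goes in short steps, Python scripts to look and compute and a tool call to move; the robot and the scene stay as the last step left them, time stands still between calls to the robot, and variables do not carry over. Pictures are saved under pics/ and viewed, at most 14 in all, crops included, and the job is handed in when it is done.

Besides the shell and the picture viewer there is one more tool, called after "Call:" in YAML: its name, and indented under it one key for each argument. play_rows: Moves the arm, as the interface text tells. Its arguments: {"type":"object","properties":{"rows":{"type":"array","items":{"type":"array","items":{"type":"array","items":{"type":"number"}}}},"squeeze":{"type":"number"}},"required":["rows"]}

```bash
ls; mkdir -p pics; python3 - <<'E'
from plant import r
import cv2,numpy as np
for n in("side","top"):
    cv2.imwrite(f"pics/{n}0.png",r.capture(n)[:,:,::-1])
    i=r.camera_info(n);print(n,i['fovy'],i['cx'],i['cy'],i['k1'],np.round(i['pose'],3).tolist())
s=r.get_state();print(s, r.grip_depth)
E
```

```text
pics
side 50.11498084517372 257.4020116031446 185.77506572100108 0.02947710941262029 [[-0.967, -0.177, 0.183, 0.435], [-0.255, 0.695, -0.672, 0.684], [-0.008, -0.696, -0.718, 0.771], [0.0, 0.0, 0.0, 1.0]]
top 53.37500309451761 262.250028417888 190.28983205514535 -0.04974454845298682 [[0.017, -0.983, 0.184, 0.421], [-0.999, -0.022, -0.023, 0.017], [0.027, -0.183, -0.983, 1.076], [0.0, 0.0, 0.0, 1.0]]
{'time_s': 0.1, 'joints': array([-5.41373271e+01,  2.05875338e+01,  6.37035789e-01, -1.88346302e-02,
       -7.01354069e+01, -1.65085041e+01]), 'qd': array([-0.02971525, -0.01595242,  0.07591211,  0.14019011, -0.04133849,
        0.04759461]), 'joint_torque': array([-7.41786589e-04, -5.84165204e+01,  2.93756765e+01,  7.01547503e+00,
        1.02068853e-02, -7.44556382e-05]), 'tcp_pos': array([ 0.2235419 , -0.63642607,  0.22569554]), 'eef_rot': array([ 1.79912604e+02, -7.43631822e-03, -1.60652239e+02]), 'contact_force': array([ 0.32916115,  0.0956936 , -0.23468927]), 'moment': array([-0.00451883,  0.02469115,  0.01330384]), 'gripper_force': 0.0, 'gripper_width': 0.08777898960149089} 0.0188
```

View pics/top0.png

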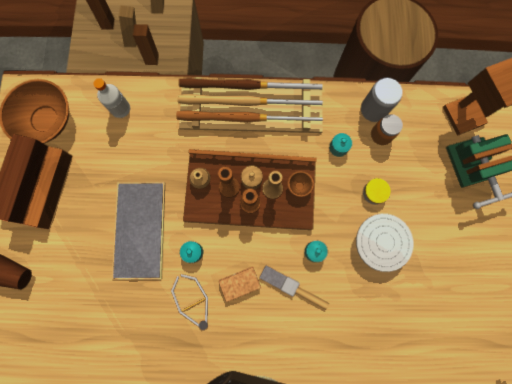

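View pics/side0.png

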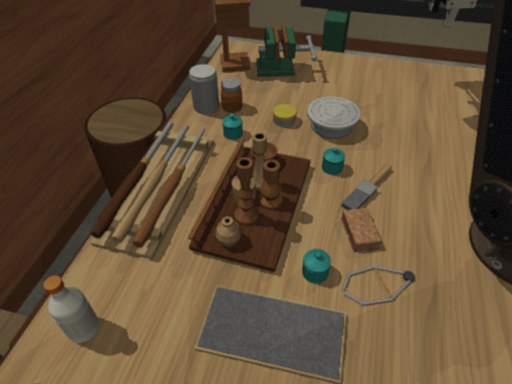

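The top view has three rows of things. The sticks are at about (228,180), (250,201) and (272,184), with the pale box behind them at (252,176). The turquoise look-alikes are at (191,252), (316,251) and (341,145). The felt board is left at (139,231) and the turntable right at (385,243). The only pale lidded box is the one hemmed in by the sticks, so I'll confirm it in a crop.

```bash
python3 - <<'E'
import cv2,numpy as np
t=cv2.imread('pics/top0.png')[145:235,180:320];s=cv2.imread('pics/side0.png')[125:270,190:320]
t=cv2.resize(t,None,fx=5.7,fy=5.7,interpolation=cv2.INTER_CUBIC);s=cv2.resize(s,None,fx=4,fy=4,interpolation=cv2.INTER_CUBIC)
cv2.imwrite('pics/tc.png',t);cv2.imwrite('pics/sc.png',s)
E
```

```text
(no output)
```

View pics/tc.png

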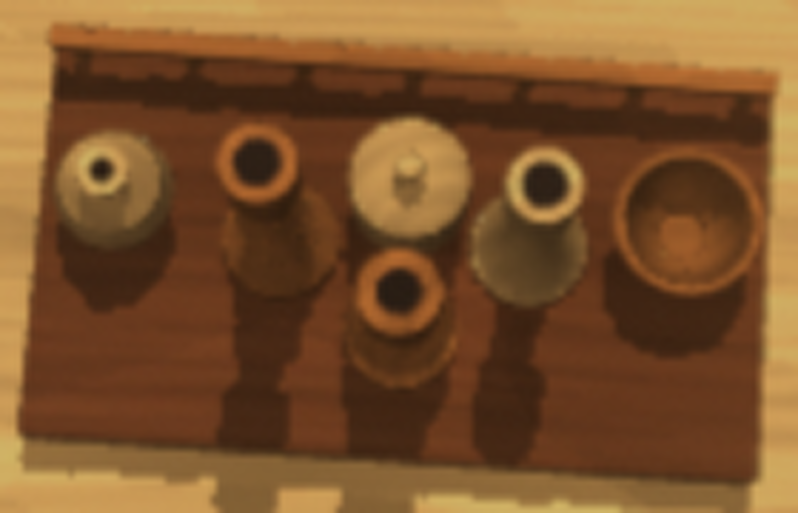

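View pics/sc.png

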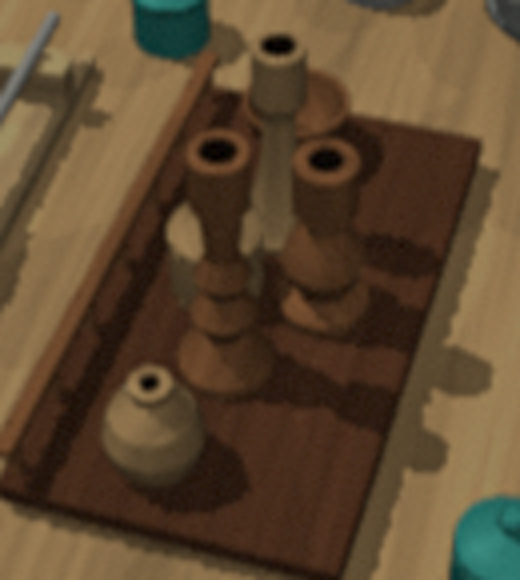

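The crops confirm it. The tall stick (two beads) is on the left, the short one (fat ball) in front, and the middle one (pale trumpet) on the right. The pale ash box with its knob is behind them, with the vase on the left end and the bowl on the right. Next I'll triangulate.

```bash
cat > h.py <<'E'
import numpy as np,cv2
def cam(r,n):
    i=dict(r.camera_info(n)); i['pose']=np.array(i['pose']); return i
def K(i):
    f=192/np.tan(np.radians(i['fovy']/2)); return np.array([[f,0,i['cx']],[0,f,i['cy']],[0,0,1.]])
def ray(i,p):
    u=cv2.undistortPoints(np.array([[p]],float),K(i),np.array([i['k1'],0,0,0.]))[0,0]
    d=i['pose'][:3,:3]@[*u,1]; return i['pose'][:3,3],d/np.linalg.norm(d)
def plane(i,p,z):
    o,d=ray(i,p); return o+d*(z-o[2])/d[2]
def tri(obs):
    A=np.zeros((3,3));b=np.zeros(3);R=[ray(i,p) for i,p in obs]
    for o,d in R:
        P=np.eye(3)-np.outer(d,d);A+=P;b+=P@o
    x=np.linalg.solve(A,b)
    return x,max(np.linalg.norm((np.eye(3)-np.outer(d,d))@(x-o)) for o,d in R)
def proj(i,X):
    T=np.linalg.inv(i['pose']);R=T[:3,:3]
    return cv2.projectPoints(np.array(X,float).reshape(-1,1,3),cv2.Rodrigues(R)[0],T[:3,3],K(i),np.array([i['k1'],0,0,0.]))[0][:,0]
E
python3 - <<'E'
from plant import r
from h import *
t,s=cam(r,'top'),cam(r,'side')
T=lambda x,y:((x+.5)/5.7-.5+180,(y+.5)/5.7-.5+145)
S=lambda x,y:((x+.5)/4-.5+190,(y+.5)/4-.5+125)
for n,a,b,z in [('tall',(257,162),(218,152),.195),('short',(400,292),(327,160),.145),('mid',(545,185),(278,46),.17)]:
    X,e=tri([(t,T(*a)),(s,S(*b))]);print(n,X.round(4),round(e,4),'plane top',plane(t,T(*a),z).round(4),'side',plane(s,S(*b),z).round(4))
print('box body/lid edge',plane(t,T(410,180),.065).round(4),'knob',plane(t,T(411,158),.095).round(4))
for n,a,z in [('tallfoot',(281,240),.03),('shortfoot',(402,330),.03),('midfoot',(528,248),.03)]:print(n,plane(t,T(*a),z).round(4))
for n,a in [('FL',(20,437)),('FR',(757,482))]:print(n,plane(t,T(*a),.025).round(4))
for n,b in [('FL',(343,577)),('FR',(481,143))]:print(n,plane(s,S(*b),.025).round(4))
for n,p in [('felt',(120,183)),('',(163,183)),('',(161,279)),('',(114,279))]:print(n,plane(t,p,.012).round(4))
for n,p in [('felt s',(217,291)),('',(346,320)),('',(337,374)),('',(200,346))]:print(n,plane(s,p,.012).round(4))
X,e=tri([(t,(384.5,242)),(s,(334,111))]);print('wheel',X.round(4),e, plane(t,(384.5,242),.055).round(4))
X,e=tri([(t,(377.5,190)),(s,(285,112))]);print('tin',X.round(4),e)
print('bowl',plane(t,T(688,222),.065).round(3),'vase',plane(t,T(101,169),.095).round(3))
E
```

```text
tall [0.6261 0.0857 0.1937] 0.0005 plane top [0.6252 0.0855 0.195 ] side [0.6262 0.0869 0.195 ]
short [0.5813 0.0255 0.1441] 0.0007 plane top [0.5805 0.0255 0.145 ] side [0.5818 0.0264 0.145 ]
mid [ 0.6251 -0.0354  0.1689] 0.001 plane top [ 0.6238 -0.0354  0.17  ] side [ 0.6258 -0.0343  0.17  ]
box body/lid edge [0.6483 0.0228 0.065 ] knob [0.652  0.0224 0.095 ]
tallfoot [0.6247 0.0853 0.03  ]
shortfoot [0.5815 0.0252 0.03  ]
midfoot [ 0.6234 -0.0355  0.03  ]
FL [0.5261 0.2081 0.025 ]
FR [ 0.5115 -0.1483  0.025 ]
FL [0.5267 0.2129 0.025 ]
FR [ 0.5135 -0.1413  0.025 ]
felt [0.6319 0.3954 0.012 ]
 [0.6346 0.2733 0.012 ]
 [0.369  0.2622 0.012 ]
 [0.3659 0.3901 0.012 ]
felt s [0.6329 0.2863 0.012 ]
 [0.3694 0.2828 0.012 ]
 [0.3741 0.388  0.012 ]
 [0.6269 0.4024 0.012 ]
wheel [ 0.478  -0.3389  0.0544] 0.000263329592993057 [ 0.4777 -0.3387  0.055 ]
tin [ 0.6239 -0.3331  0.0298] 0.0007841911851195764
bowl [ 0.631 -0.11   0.065] vase [0.643 0.165 0.095]
```

Call:
play_rows:
  rows:
    - [[0.25, 0, 0, -0.1, 0.225], [0.25, 0, 0, -0.1, 0.225], [0.25, -0.32, 0.31, -0.1, 0.225], [0.25, -0.32, 0.31, -0.1, 0.225], [0.25, -0.32, 0.31, -0.1, 0.225], [0.25, -0.32, 0.31, -0.1, 0.225], [0.25, -0.32, 0.31, -0.1, 0.225], [0.25, -0.32, 0.31, -0.1, 0.225]]

```text
time_s: 0.77
tcp_pos: [0.3244, -0.4338, 0.2767]
eef_rot: [180.0, 0.1, -179.9]
contact_force: [0.6, 0.6, 0.4]
gripper_width: 0.0656
gripper_force: 0.0
```

Call:
play_rows:
  rows:
    - [[0.25, -0.3, 0.52, 0, 0], [0.25, -0.3, 0.52, 0, 0], [0.25, -0.3, 0.52, 0, 0], [0.25, -0.3, 0.52, 0, 0], [0.25, -0.3, 0.52, 0, 0], [0.25, -0.3, 0.52, 0, 0], [0.25, -0.3, 0.52, 0, 0], [0.25, -0.3, 0.52, 0, 0]]

```text
time_s: 1.43
tcp_pos: [0.4753, -0.1734, 0.2763]
eef_rot: [180.0, 0.0, -179.8]
contact_force: [-0.8, -0.6, -0.9]
gripper_width: 0.0656
gripper_force: 0.0
```

```bash
python3 - <<'E'
from plant import r
import cv2
from h import *
i=cam(r,'wrist');im=r.capture('wrist');print(r.get_state()['tcp_pos'],i)
cv2.imwrite('pics/w1.png',im[:,:,::-1]);np.save('w1.npy',i['pose'])
E
```

```text
[ 0.47494222 -0.17405275  0.27620529] {'fovy': 60.641505804740994, 'cx': 261.0723215654622, 'cy': 195.34728626930877, 'k1': -0.03549762376108325, 'pose': array([[-4.20952401e-03,  9.58882830e-01,  2.83771032e-01,
         3.97735059e-01],
       [ 9.99991078e-01,  4.13638821e-03,  8.56940281e-04,
        -1.73993854e-01],
       [-3.52081827e-04,  2.83772107e-01, -9.58891687e-01,
         4.33901883e-01],
       [ 0.00000000e+00,  0.00000000e+00,  0.00000000e+00,
         1.00000000e+00]])}
```

View pics/w1.png

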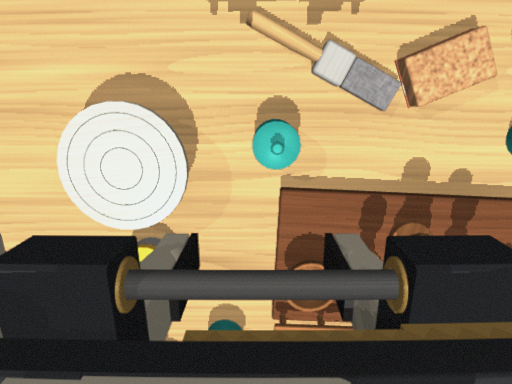

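The wrist view shows the turntable rings centred near (121,168). Next I'll place the wrist camera over the sticks for one refining view.

Call:
play_rows:
  rows:
    - [[0.25, -0.4, 0.4, -0.06, 0], [0.25, -0.4, 0.4, -0.06, 0], [0.25, -0.4, 0.4, -0.06, 0], [0.25, -0.4, 0.4, -0.06, 0], [0.25, -0.4, 0.4, -0.06, 0], [0.25, -0.4, 0.4, -0.06, 0], [0.25, -0.4, 0.4, -0.06, 0], [0.25, -0.4, 0.4, -0.06, 0]]

```text
time_s: 2.15
tcp_pos: [0.6764, 0.026, 0.3044]
eef_rot: [-180.0, -0.1, -179.8]
contact_force: [-1.3, -1.1, -1.0]
gripper_width: 0.0659
gripper_force: 0.0
```

```bash
python3 - <<'E'
from plant import r
import cv2
from h import *
i=cam(r,'wrist');im=r.capture('wrist');print(r.get_state()['tcp_pos'])
cv2.imwrite('pics/w2.png',im[:,:,::-1]);np.save('w2.npy',i['pose'])
i['pose']=np.load('w1.npy');print(plane(i,(121.5,168),.055), tri([(i,(121.5,168)),(cam(r,'top'),(384.5,242)),(cam(r,'side'),(334,111))]))
E
```

```text
[0.67453852 0.02432532 0.30439154]
[ 0.47684964 -0.33886015  0.055     ] (array([ 0.47773965, -0.33927295,  0.05391466]), np.float64(0.0006582790737950302))
```

View pics/w2.png

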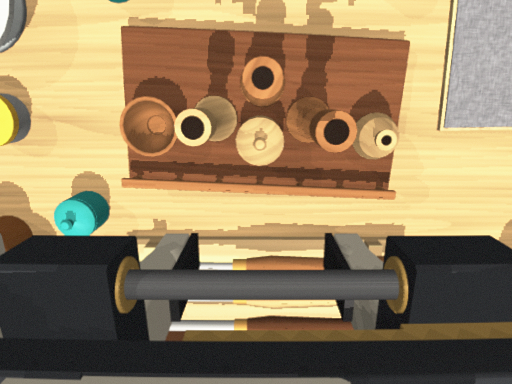

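The wrist view shows rims at tall (336,131), short (263,77) and middle (192.5,127.5), with the box outline centred near (260,141).

```bash
python3 - <<'E'
from plant import r
from h import *
t,s,w=cam(r,'top'),cam(r,'side'),cam(r,'wrist');w['pose']=np.load('w2.npy')
T=lambda x,y:((x+.5)/5.7-.5+180,(y+.5)/5.7-.5+145)
S=lambda x,y:((x+.5)/4-.5+190,(y+.5)/4-.5+125)
for n,a,b,c,z in [('tall',(257,162),(218,152),(336,131),.195),('short',(400,292),(327,160),(263,77),.145),('mid',(545,185),(278,46),(192.5,127.5),.17)]:
    X,e=tri([(t,T(*a)),(s,S(*b)),(w,c)]);print(n,X.round(4),round(e,4),plane(w,c,z).round(4))
print('box',plane(w,(260,141),.065).round(4),'knob',plane(w,(260,143),.094).round(4),tri([(t,T(411,158)),(w,(260,142))]))
for p in [(124,27),(408,40)]:print(plane(w,p,.025).round(4))
print('felt',plane(w,(441,129),.012).round(4)); print(r.get_state()['tcp_pos'])
E
```

```text
tall [0.6251 0.0859 0.1942] 0.0016 [0.6234 0.0856 0.195 ]
short [0.5806 0.0264 0.1452] 0.0012 [0.5795 0.0269 0.145 ]
mid [ 0.6244 -0.0351  0.1694] 0.0016 [ 0.6231 -0.0348  0.17  ]
box [0.6476 0.024  0.065 ] knob [0.6463 0.0241 0.094 ] (array([0.63751751, 0.02318899, 0.15588607]), np.float64(0.0011787674926005587))
[ 0.5134 -0.143   0.025 ]
[0.5269 0.2062 0.025 ]
felt [0.636  0.2706 0.012 ]
[0.67453852 0.02432532 0.30439154]
```

Call:
play_rows:
  rows:
    - [[0.25, 0.1, 0.123, 0, 0], [0.25, 0.1, 0.123, 0, 0], [0.25, 0.1, 0.123, 0.1, 0], [0.25, 0.1, 0.123, 0.16, 0], [0.25, 0.1, 0.123, 0.16, 0], [0.25, 0.1, 0.123, 0.16, 0], [0.25, 0.1, 0.123, 0.16, 0], [0.25, 0.1, 0.123, 0.16, 0]]

```text
time_s: 2.87
tcp_pos: [0.6246, 0.0835, 0.2294]
eef_rot: [180.0, 0.2, 180.0]
contact_force: [-0.5, -0.3, 0.7]
gripper_width: 0.0656
gripper_force: 0.0
```

Call:
play_rows:
  rows:
    - [[0.25, 0, 0.004, 0.03, 0], [0.25, 0, 0.004, 0.06, 0], [0.25, 0, 0.004, 0.09, 0], [0.25, 0, 0.004, 0.12, 0], [0.25, 0, 0.004, 0.144, 0], [0.25, 0, 0.004, 0.144, 0], [0.25, 0, 0.004, 0.144, 0], [0.25, 0, 0.004, 0.144, 0]]

```text
time_s: 3.53
tcp_pos: [0.6241, 0.0861, 0.156]
eef_rot: [180.0, 0.1, -180.0]
contact_force: [0.5, 0.1, 0.7]
gripper_width: 0.0656
gripper_force: 0.0
```

Call:
play_rows:
  rows:
    - [[0.35, 0, 0, 0, 0], [0.45, 0, 0, 0, 0], [0.55, 0, 0, 0, 0], [0.6, 0, 0, 0, 0], [0.65, 0, 0, 0, 0], [0.8, 0, 0, 0, 0], [0.8, 0, 0, 0, 0], [0.8, 0, 0, 0, 0]]
  squeeze: 25

```text
time_s: 4.2
tcp_pos: [0.6232, 0.0861, 0.1547]
eef_rot: [180.0, 0.0, -180.0]
contact_force: [0.1, 0.4, 1.7]
gripper_width: 0.0332
gripper_force: 25.0
```

Call:
play_rows:
  rows:
    - [[0.8, 0, 0, -0.01, 0], [0.8, 0, 0, -0.04, 0], [0.8, 0, 0, -0.09, 0], [0.8, 0, 0, -0.14, 0], [0.8, 0, 0, -0.19, 0], [0.8, 0, 0, -0.23, 0], [0.8, 0, 0, -0.24, 0], [0.8, 0, 0, -0.24, 0]]

```text
time_s: 4.87
tcp_pos: [0.6236, 0.0862, 0.276]
eef_rot: [179.9, 0.1, -180.0]
contact_force: [0.0, -0.8, -3.4]
gripper_width: 0.0331
gripper_force: 25.0
```

Call:
play_rows:
  rows:
    - [[0.8, 0.01, 0.04, 0, 0], [0.8, 0.02, 0.11, 0, 0], [0.8, 0.03, 0.19, 0, 0], [0.8, 0.04, 0.27, 0, 0], [0.8, 0.05, 0.35, 0, 0], [0.8, 0.06, 0.43, 0, 0], [0.8, 0.066, 0.48, 0, 0], [0.8, 0.066, 0.498, 0, 0]]

```text
time_s: 5.53
tcp_pos: [0.5882, 0.3385, 0.2713]
eef_rot: [-179.9, -0.2, -179.8]
contact_force: [-0.1, 0.2, -3.3]
gripper_width: 0.0334
gripper_force: 25.0
```

Call:
play_rows:
  rows:
    - [[0.8, 0, 0, 0, 0], [0.8, 0, 0, 0.03, 0], [0.8, 0, 0, 0.07, 0], [0.8, 0, 0, 0.11, 0], [0.8, 0, 0, 0.15, 0], [0.8, 0, 0, 0.18, 0], [0.8, 0, 0, 0.2, 0], [0.8, 0, 0, 0.2, 0]]

```text
time_s: 6.2
tcp_pos: [0.5887, 0.3329, 0.1709]
eef_rot: [-179.8, -0.3, 179.9]
contact_force: [-0.6, -0.4, -3.0]
gripper_width: 0.0331
gripper_force: 25.0
```

Call:
play_rows:
  rows:
    - [[0.8, 0, 0, 0, 0], [0.8, 0, 0, 0.01, 0], [0.8, 0, 0, 0.02, 0], [0.8, 0, 0, 0.03, 0], [0.8, 0, 0, 0.04, 0], [0.8, 0, 0, 0.048, 0], [0.8, 0, 0, 0.053, 0], [0.8, 0, 0, 0.053, 0]]

```text
time_s: 6.87
tcp_pos: [0.5897, 0.3348, 0.1472]
eef_rot: [-180.0, -0.1, -180.0]
contact_force: [-0.4, 0.4, -2.6]
gripper_width: 0.0334
gripper_force: 25.0
```

Call:
play_rows:
  rows:
    - [[0.8, 0, 0, 0, 0], [0.8, 0, 0, 0.001, 0], [0.8, 0, 0, 0.002, 0], [0.8, 0, 0, 0.003, 0], [0.8, 0, 0, 0.004, 0], [0.8, 0, 0, 0.005, 0], [0.8, 0, 0, 0.006, 0], [0.8, 0, 0, 0.006, 0]]

```text
time_s: 7.53
tcp_pos: [0.59, 0.335, 0.1449]
eef_rot: [-180.0, -0.0, -180.0]
contact_force: [-0.6, 0.2, -3.0]
gripper_width: 0.0333
gripper_force: 25.0
```

Call:
play_rows:
  rows:
    - [[0.8, 0, 0, 0.001, 0], [0.8, 0, 0, 0.002, 0], [0.8, 0, 0, 0.003, 0], [0.8, 0, 0, 0.004, 0], [0.8, 0, 0, 0.005, 0], [0.8, 0, 0, 0.006, 0], [0.8, 0, 0, 0.006, 0], [0.8, 0, 0, 0.006, 0]]

```text
time_s: 8.2
tcp_pos: [0.59, 0.335, 0.142]
eef_rot: [-180.0, -0.0, -180.0]
contact_force: [0.1, 1.1, -2.0]
gripper_width: 0.0337
gripper_force: 25.0
```

Call:
play_rows:
  rows:
    - [[0.8, 0, 0, 0.001, 0], [0.8, 0, 0, 0.002, 0], [0.8, 0, 0, 0.002, 0], [0.8, 0, 0, 0.003, 0], [0.8, 0, 0, 0.003, 0], [0.8, 0, 0, 0.003, 0], [0.8, 0, 0, 0.003, 0], [0.8, 0, 0, 0.003, 0]]

```text
time_s: 8.87
tcp_pos: [0.5904, 0.3351, 0.1417]
eef_rot: [180.0, 0.1, -180.0]
contact_force: [-2.0, -0.3, 5.2]
gripper_width: 0.0336
gripper_force: 25.0
```

Call:
play_rows:
  rows:
    - [[0.58, 0, 0, 0, 0], [0.54, 0, 0, 0, 0], [0.48, 0, 0, 0, 0], [0.42, 0, 0, 0, 0], [0.35, 0, 0, 0, 0], [0.25, 0, 0, 0, 0], [0.25, 0, 0, 0, 0], [0.25, 0, 0, 0, 0]]

```text
time_s: 9.53
tcp_pos: [0.5901, 0.335, 0.1405]
eef_rot: [-180.0, -0.0, -180.0]
contact_force: [-0.6, -0.1, 0.0]
gripper_width: 0.065
gripper_force: 0.0
```

Call:
play_rows:
  rows:
    - [[0.25, 0, 0, -0.02, 0], [0.25, 0, 0, -0.05, 0], [0.25, 0, 0, -0.09, 0], [0.25, 0, 0, -0.15, 0], [0.25, 0, 0, -0.21, 0], [0.25, 0, 0, -0.25, 0], [0.25, -0.02, -0.08, -0.25, 0], [0.25, -0.03, -0.16, -0.25, 0]]

```text
time_s: 10.2
tcp_pos: [0.6059, 0.2561, 0.2679]
eef_rot: [179.9, 0.2, -179.8]
contact_force: [1.3, -0.4, -0.2]
gripper_width: 0.0657
gripper_force: 0.0
```

Call:
play_rows:
  rows:
    - [[0.25, -0.01, -0.08, 0, 0], [0.25, -0.02, -0.16, 0, 0], [0.25, -0.03, -0.24, 0, 0], [0.25, -0.038, -0.32, 0, 0], [0.25, -0.038, -0.4, 0, 0], [0.25, -0.038, -0.48, 0, 0], [0.25, -0.038, -0.54, 0, 0], [0.25, -0.038, -0.58, 0, 0]]

```text
time_s: 10.87
tcp_pos: [0.6238, -0.0381, 0.2667]
eef_rot: [-180.0, 0.1, 179.9]
contact_force: [0.0, -0.5, 0.0]
gripper_width: 0.0657
gripper_force: 0.0
```

Call:
play_rows:
  rows:
    - [[0.25, 0, 0, 0, 0], [0.25, 0, 0, 0, 0], [0.25, 0, 0, 0.04, 0], [0.25, 0, 0, 0.08, 0], [0.25, 0, 0, 0.12, 0], [0.25, 0, 0, 0.14, 0], [0.25, 0, 0, 0.14, 0], [0.25, 0, 0, 0.14, 0]]

```text
time_s: 11.53
tcp_pos: [0.6244, -0.0345, 0.1959]
eef_rot: [-180.0, -0.0, -179.9]
contact_force: [0.1, -0.4, 0.5]
gripper_width: 0.0658
gripper_force: 0.0
```

Call:
play_rows:
  rows:
    - [[0.25, 0, -0.001, 0.03, 0], [0.25, 0, -0.001, 0.06, 0], [0.25, 0, -0.001, 0.09, 0], [0.25, 0, -0.001, 0.115, 0], [0.25, 0, -0.001, 0.124, 0], [0.25, 0, -0.001, 0.124, 0], [0.25, 0, -0.001, 0.124, 0], [0.25, 0, -0.001, 0.124, 0]]

```text
time_s: 12.2
tcp_pos: [0.6251, -0.0353, 0.1351]
eef_rot: [180.0, 0.1, -180.0]
contact_force: [-0.1, -0.2, 0.4]
gripper_width: 0.0658
gripper_force: 0.0
```

Call:
play_rows:
  rows:
    - [[0.35, 0, 0, 0, 0], [0.45, 0, 0, 0, 0], [0.55, 0, 0, 0, 0], [0.6, 0, 0, 0, 0], [0.65, 0, 0, 0, 0], [0.8, 0, 0, 0, 0], [0.8, 0, 0, 0, 0], [0.8, 0, 0, 0, 0]]

```text
time_s: 12.87
tcp_pos: [0.6242, -0.0355, 0.1336]
eef_rot: [-180.0, 0.0, -180.0]
contact_force: [-0.3, 0.1, 0.3]
gripper_width: 0.0326
gripper_force: 25.0
```

Call:
play_rows:
  rows:
    - [[0.8, 0, 0, -0.01, 0], [0.8, 0, 0, -0.04, 0], [0.8, 0, 0, -0.09, 0], [0.8, 0, 0, -0.15, 0], [0.8, 0, 0, -0.21, 0], [0.8, 0, 0, -0.26, 0], [0.8, 0, 0, -0.29, 0], [0.8, 0, 0, -0.29, 0]]

```text
time_s: 13.53
tcp_pos: [0.6256, -0.0356, 0.2831]
eef_rot: [180.0, 0.4, -180.0]
contact_force: [1.6, -0.4, -0.9]
gripper_width: 0.0324
gripper_force: 25.0
```

Call:
play_rows:
  rows:
    - [[0.8, 0.02, 0.02, 0, 0], [0.8, 0.06, 0.05, 0, 0], [0.8, 0.11, 0.1, 0, 0], [0.8, 0.16, 0.15, 0, 0], [0.8, 0.2, 0.2, 0, 0], [0.8, 0.23, 0.25, 0, 0], [0.8, 0.248, 0.3, 0, 0], [0.8, 0.248, 0.36, 0, 0]]

```text
time_s: 14.2
tcp_pos: [0.4971, 0.1448, 0.2781]
eef_rot: [180.0, -0.1, -180.0]
contact_force: [0.8, 0.2, -2.1]
gripper_width: 0.0325
gripper_force: 25.0
```

Call:
play_rows:
  rows:
    - [[0.8, 0, 0.07, 0, 0], [0.8, 0, 0.15, 0, 0], [0.8, 0, 0.23, 0, 0], [0.8, 0, 0.31, 0, 0], [0.8, 0, 0.36, 0, 0], [0.8, 0, 0.381, 0, 0], [0.8, 0, 0.381, 0, 0], [0.8, 0, 0.381, 0, 0]]

```text
time_s: 14.87
tcp_pos: [0.4991, 0.3348, 0.2772]
eef_rot: [-179.9, -0.1, -179.9]
contact_force: [0.7, -1.6, -1.5]
gripper_width: 0.0327
gripper_force: 25.0
```

Call:
play_rows:
  rows:
    - [[0.8, 0, 0, 0.02, 0], [0.8, 0, 0, 0.06, 0], [0.8, 0, 0, 0.11, 0], [0.8, 0, 0, 0.16, 0], [0.8, 0, 0, 0.21, 0], [0.8, 0, 0, 0.24, 0], [0.8, 0, 0, 0.24, 0], [0.8, 0, 0, 0.24, 0]]

```text
time_s: 15.53
tcp_pos: [0.4999, 0.3334, 0.158]
eef_rot: [-179.9, -0.1, 180.0]
contact_force: [-0.8, 0.6, -1.7]
gripper_width: 0.0328
gripper_force: 25.0
```

Call:
play_rows:
  rows:
    - [[0.8, 0, 0, 0.01, 0], [0.8, 0, 0, 0.025, 0], [0.8, 0, 0, 0.04, 0], [0.8, 0, 0, 0.052, 0], [0.8, 0, 0, 0.06, 0], [0.8, 0, 0, 0.066, 0], [0.8, 0, 0, 0.066, 0], [0.8, 0, 0, 0.066, 0]]

```text
time_s: 16.2
tcp_pos: [0.5001, 0.335, 0.1255]
eef_rot: [-180.0, -0.0, -180.0]
contact_force: [-0.3, 0.1, -1.5]
gripper_width: 0.0322
gripper_force: 25.0
```

Call:
play_rows:
  rows:
    - [[0.8, 0, 0, 0, 0], [0.8, 0, 0, 0, 0], [0.8, 0, 0, 0.001, 0], [0.8, 0, 0, 0.001, 0], [0.8, 0, 0, 0.002, 0], [0.8, 0, 0, 0.002, 0], [0.8, 0, 0, 0.002, 0], [0.8, 0, 0, 0.002, 0]]

```text
time_s: 16.87
tcp_pos: [0.5, 0.335, 0.1246]
eef_rot: [-180.0, -0.0, -180.0]
contact_force: [0.1, -0.2, -2.0]
gripper_width: 0.0326
gripper_force: 25.0
```

Call:
play_rows:
  rows:
    - [[0.8, 0, 0, 0.001, 0], [0.8, 0, 0, 0.002, 0], [0.8, 0, 0, 0.003, 0], [0.8, 0, 0, 0.005, 0], [0.8, 0, 0, 0.006, 0], [0.8, 0, 0, 0.007, 0], [0.8, 0, 0, 0.007, 0], [0.8, 0, 0, 0.007, 0]]

```text
time_s: 17.53
tcp_pos: [0.5, 0.335, 0.121]
eef_rot: [-180.0, -0.0, -180.0]
contact_force: [0.7, -0.4, -1.7]
gripper_width: 0.0323
gripper_force: 25.0
```

Call:
play_rows:
  rows:
    - [[0.8, 0, 0, 0.001, 0], [0.8, 0, 0, 0.001, 0], [0.8, 0, 0, 0.002, 0], [0.8, 0, 0, 0.002, 0], [0.8, 0, 0, 0.002, 0], [0.8, 0, 0, 0.002, 0], [0.8, 0, 0, 0.002, 0], [0.8, 0, 0, 0.002, 0]]

```text
time_s: 18.2
tcp_pos: [0.5003, 0.3352, 0.1205]
eef_rot: [180.0, 0.0, -180.0]
contact_force: [-1.1, 0.2, 4.9]
gripper_width: 0.0323
gripper_force: 25.0
```

Call:
play_rows:
  rows:
    - [[0.58, 0, 0, 0, 0], [0.54, 0, 0, 0, 0], [0.48, 0, 0, 0, 0], [0.42, 0, 0, 0, 0], [0.35, 0, 0, 0, 0], [0.25, 0, 0, 0, 0], [0.25, 0, 0, 0, 0], [0.25, 0, 0, 0, 0]]

```text
time_s: 18.87
tcp_pos: [0.5, 0.335, 0.12]
eef_rot: [-180.0, -0.0, -180.0]
contact_force: [-0.3, 0.4, -0.8]
gripper_width: 0.0651
gripper_force: 0.0
```

Call:
play_rows:
  rows:
    - [[0.25, 0, 0, -0.02, 0], [0.25, 0, 0, -0.05, 0], [0.25, 0, 0, -0.09, 0], [0.25, 0, 0, -0.15, 0], [0.25, 0, 0, -0.21, 0], [0.25, 0, 0, -0.26, 0], [0.25, 0, -0.08, -0.26, 0], [0.25, 0, -0.16, -0.26, 0]]

```text
time_s: 19.53
tcp_pos: [0.5006, 0.2559, 0.2524]
eef_rot: [179.9, 0.2, -179.8]
contact_force: [0.9, -1.3, -1.2]
gripper_width: 0.0656
gripper_force: 0.0
```

Call:
play_rows:
  rows:
    - [[0.25, -0.02, -0.08, 0, 0], [0.25, -0.04, -0.15, 0, 0], [0.25, -0.08, -0.22, 0, 0], [0.25, -0.12, -0.29, 0, 0], [0.25, -0.14, -0.36, 0, 0], [0.25, -0.161, -0.42, 0, 0], [0.25, -0.161, -0.458, 0, 0], [0.25, -0.161, -0.458, 0, 0]]

```text
time_s: 20.2
tcp_pos: [0.5807, 0.0225, 0.2507]
eef_rot: [-180.0, -0.0, 179.8]
contact_force: [-1.2, 0.6, -0.8]
gripper_width: 0.0656
gripper_force: 0.0
```

Call:
play_rows:
  rows:
    - [[0.25, 0, 0, 0, 0], [0.25, 0, 0, 0, 0], [0.25, 0, 0, 0.04, 0], [0.25, 0, 0, 0.08, 0], [0.25, 0, 0, 0.12, 0], [0.25, 0, 0, 0.16, 0], [0.25, 0, 0, 0.16, 0], [0.25, 0, 0, 0.16, 0]]

```text
time_s: 20.87
tcp_pos: [0.5802, 0.0268, 0.1699]
eef_rot: [-179.9, -0.1, -179.9]
contact_force: [0.4, 0.5, 1.1]
gripper_width: 0.0657
gripper_force: 0.0
```

Call:
play_rows:
  rows:
    - [[0.25, 0, -0.001, 0.03, 0], [0.25, 0, -0.001, 0.06, 0], [0.25, 0, -0.001, 0.09, 0], [0.25, 0, -0.001, 0.11, 0], [0.25, 0, -0.001, 0.118, 0], [0.25, 0, -0.001, 0.118, 0], [0.25, 0, -0.001, 0.118, 0], [0.25, 0, -0.001, 0.118, 0]]

```text
time_s: 21.53
tcp_pos: [0.5814, 0.0258, 0.1123]
eef_rot: [180.0, 0.1, -180.0]
contact_force: [0.0, 0.3, 0.8]
gripper_width: 0.0657
gripper_force: 0.0
```

Call:
play_rows:
  rows:
    - [[0.35, 0, 0, 0, 0], [0.45, 0, 0, 0, 0], [0.5, 0, 0, 0, 0], [0.55, 0, 0, 0, 0], [0.6, 0, 0, 0, 0], [0.8, 0, 0, 0, 0], [0.8, 0, 0, 0, 0], [0.8, 0, 0, 0, 0]]

```text
time_s: 22.2
tcp_pos: [0.5807, 0.0256, 0.1111]
eef_rot: [180.0, 0.0, -180.0]
contact_force: [0.7, 1.0, 0.5]
gripper_width: 0.0375
gripper_force: 25.0
```

Call:
play_rows:
  rows:
    - [[0.8, 0, 0, -0.01, 0], [0.8, 0, 0, -0.04, 0], [0.8, 0, 0, -0.09, 0], [0.8, 0, 0, -0.14, 0], [0.8, 0, 0, -0.19, 0], [0.8, 0.02, 0, -0.23, 0], [0.8, 0.06, 0, -0.24, 0], [0.8, 0.11, 0, -0.24, 0]]

```text
time_s: 22.87
tcp_pos: [0.5265, 0.0256, 0.2328]
eef_rot: [180.0, 0.1, 180.0]
contact_force: [0.4, 0.2, -2.4]
gripper_width: 0.0377
gripper_force: 25.0
```

Call:
play_rows:
  rows:
    - [[0.8, 0.06, 0.02, 0, 0], [0.8, 0.11, 0.05, 0, 0], [0.8, 0.16, 0.1, 0, 0], [0.8, 0.2, 0.15, 0, 0], [0.8, 0.23, 0.2, 0, 0], [0.8, 0.232, 0.26, 0, 0], [0.8, 0.232, 0.32, 0, 0], [0.8, 0.232, 0.38, 0, 0]]

```text
time_s: 23.53
tcp_pos: [0.4088, 0.2167, 0.2317]
eef_rot: [179.9, 0.0, -180.0]
contact_force: [0.6, 0.4, -2.1]
gripper_width: 0.0376
gripper_force: 25.0
```

Call:
play_rows:
  rows:
    - [[0.8, 0, 0.06, 0, 0], [0.8, 0, 0.12, 0, 0], [0.8, 0, 0.18, 0, 0], [0.8, 0, 0.22, 0, 0], [0.8, 0, 0.239, 0, 0], [0.8, 0, 0.239, 0, 0], [0.8, 0, 0.239, 0, 0], [0.8, 0, 0.239, 0, 0]]

```text
time_s: 24.2
tcp_pos: [0.4094, 0.3339, 0.231]
eef_rot: [-180.0, -0.0, 180.0]
contact_force: [-0.3, 0.5, -1.3]
gripper_width: 0.0374
gripper_force: 25.0
```

Call:
play_rows:
  rows:
    - [[0.8, 0, 0, 0.02, 0], [0.8, 0, 0, 0.06, 0], [0.8, 0, 0, 0.1, 0], [0.8, 0, 0, 0.14, 0], [0.8, 0, 0, 0.18, 0], [0.8, 0, 0, 0.21, 0], [0.8, 0, 0, 0.21, 0], [0.8, 0, 0, 0.21, 0]]

```text
time_s: 24.87
tcp_pos: [0.4094, 0.3337, 0.1255]
eef_rot: [-179.9, -0.0, 180.0]
contact_force: [0.8, 0.5, -1.4]
gripper_width: 0.0374
gripper_force: 25.0
```

Call:
play_rows:
  rows:
    - [[0.8, 0, 0, 0.01, 0], [0.8, 0, 0, 0.02, 0], [0.8, 0, 0, 0.03, 0], [0.8, 0, 0, 0.04, 0], [0.8, 0, 0, 0.045, 0], [0.8, 0, 0, 0.048, 0], [0.8, 0, 0, 0.048, 0], [0.8, 0, 0, 0.048, 0]]

```text
time_s: 25.53
tcp_pos: [0.4096, 0.3351, 0.1021]
eef_rot: [180.0, 0.0, -180.0]
contact_force: [-0.3, -0.6, -1.0]
gripper_width: 0.0374
gripper_force: 25.0
```

Call:
play_rows:
  rows:
    - [[0.8, 0, 0, 0, 0], [0.8, 0, 0, 0, 0], [0.8, 0, 0, 0.001, 0], [0.8, 0, 0, 0.001, 0], [0.8, 0, 0, 0.002, 0], [0.8, 0, 0, 0.002, 0], [0.8, 0, 0, 0.002, 0], [0.8, 0, 0, 0.002, 0]]

```text
time_s: 26.2
tcp_pos: [0.4095, 0.3349, 0.101]
eef_rot: [-180.0, -0.0, -180.0]
contact_force: [0.6, 0.1, -2.0]
gripper_width: 0.0376
gripper_force: 25.0
```

Call:
play_rows:
  rows:
    - [[0.8, 0, 0, 0.001, 0], [0.8, 0, 0, 0.002, 0], [0.8, 0, 0, 0.003, 0], [0.8, 0, 0, 0.004, 0], [0.8, 0, 0, 0.005, 0], [0.8, 0, 0, 0.005, 0], [0.8, 0, 0, 0.005, 0], [0.8, 0, 0, 0.005, 0]]

```text
time_s: 26.87
tcp_pos: [0.4095, 0.335, 0.0986]
eef_rot: [180.0, 0.0, -180.0]
contact_force: [0.0, -0.2, -1.0]
gripper_width: 0.0375
gripper_force: 25.0
```

Call:
play_rows:
  rows:
    - [[0.8, 0, 0, 0.001, 0], [0.8, 0, 0, 0.001, 0], [0.8, 0, 0, 0.002, 0], [0.8, 0, 0, 0.002, 0], [0.8, 0, 0, 0.002, 0], [0.8, 0, 0, 0.002, 0], [0.8, 0, 0, 0.002, 0], [0.8, 0, 0, 0.002, 0]]

```text
time_s: 27.53
tcp_pos: [0.4098, 0.3352, 0.098]
eef_rot: [180.0, 0.0, -180.0]
contact_force: [-0.6, -0.2, 6.6]
gripper_width: 0.0376
gripper_force: 25.0
```

Call:
play_rows:
  rows:
    - [[0.54, 0, 0, 0, 0], [0.5, 0, 0, 0, 0], [0.45, 0, 0, 0, 0], [0.4, 0, 0, 0, 0], [0.35, 0, 0, 0, 0], [0.25, 0, 0, 0, 0], [0.25, 0, 0, 0, 0], [0.25, 0, 0, 0, 0]]

```text
time_s: 28.2
tcp_pos: [0.4095, 0.3349, 0.0975]
eef_rot: [-180.0, -0.0, -180.0]
contact_force: [-0.7, -0.3, -0.2]
gripper_width: 0.065
gripper_force: 0.0
```

Call:
play_rows:
  rows:
    - [[0.25, 0, 0, -0.02, 0], [0.25, 0, 0, -0.05, 0], [0.25, 0, 0, -0.1, 0], [0.25, 0, 0, -0.16, 0], [0.25, 0, 0, -0.22, 0], [0.25, 0, 0, -0.24, 0], [0.25, 0, -0.08, -0.24, 0], [0.25, 0, -0.16, -0.24, 0]]

```text
time_s: 28.87
tcp_pos: [0.4097, 0.2555, 0.2188]
eef_rot: [179.9, 0.1, -179.9]
contact_force: [0.5, -0.7, -0.9]
gripper_width: 0.0657
gripper_force: 0.0
```

Call:
play_rows:
  rows:
    - [[0.2, 0, -0.08, 0, 0], [0.15, -0.05, -0.14, 0, 0], [0.1, -0.1, -0.2, 0, 0], [0, -0.15, -0.26, 0, 0], [0, -0.2, -0.32, 0, 0], [0, -0.25, -0.38, 0, 0], [0, -0.3, -0.44, 0, 0], [0, -0.35, -0.463, 0, 0]]

```text
time_s: 29.53
tcp_pos: [0.5853, 0.02, 0.2183]
eef_rot: [-180.0, 0.0, 179.9]
contact_force: [-0.1, 0.9, 0.4]
gripper_width: 0.0875
gripper_force: 0.0
```

Call:
play_rows:
  rows:
    - [[0, -0.06, 0, 0, 0], [0, -0.1, 0, 0, 0], [0, -0.126, 0, 0, 0], [0, -0.126, 0, 0, 0], [0, -0.126, 0, 0.04, 0], [0, -0.126, 0, 0.08, 0], [0, -0.126, 0, 0.1, 0], [0, -0.126, 0, 0.1, 0]]

```text
time_s: 30.2
tcp_pos: [0.6457, 0.0233, 0.1653]
eef_rot: [-180.0, -0.2, -180.0]
contact_force: [0.2, -0.5, -0.8]
gripper_width: 0.088
gripper_force: 0.0
```

```bash
python3 - <<'E'
from plant import r
import cv2,numpy as np
t=r.capture('top');s=r.capture('side')
a=cv2.resize(t[130:290,100:330],None,fx=2,fy=2);b=cv2.resize(s[130:384,160:390],None,fx=1.26,fy=1.26)
b=b[:320,:290];o=np.hstack([a,b]);cv2.imwrite('pics/m1.png',o[:,:,::-1]);print(o.shape,r.get_state()['tcp_pos'])
E
```

```text
(320, 750, 3) [0.64757625 0.02353936 0.16829604]
```

View pics/m1.png

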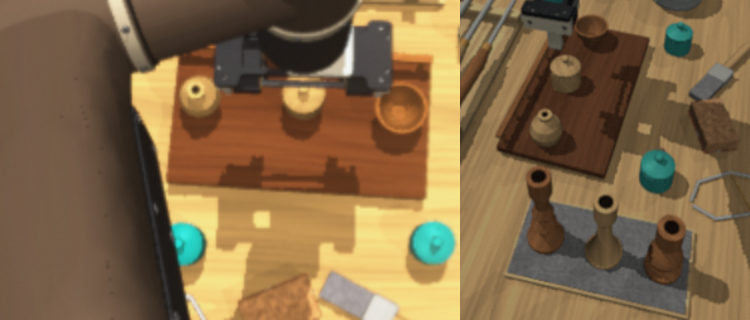

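All three sticks stand upright on the felt, and the box is free. I'll descend on it now.

Call:
play_rows:
  rows:
    - [[0, 0, 0, 0.04, 0], [0, 0, 0, 0.09, 0], [0, 0, 0, 0.14, 0], [0, 0, 0, 0.18, 0], [0, 0, 0, 0.21, 0], [0, 0, 0, 0.23, 0], [0, 0, 0, 0.24, 0], [0, 0, 0, 0.24, 0]]

```text
time_s: 30.97
tcp_pos: [0.6478, 0.0236, 0.0476]
eef_rot: [-180.0, -0.0, -180.0]
contact_force: [0.3, 0.6, 0.1]
gripper_width: 0.0876
gripper_force: 0.0
```

Call:
play_rows:
  rows:
    - [[0, 0, 0, 0, 0], [0, 0, 0, 0.006, 0], [0, 0, 0, 0.012, 0], [0, 0, 0, 0.018, 0], [0, 0, 0, 0.022, 0], [0, 0, 0, 0.022, 0], [0, 0, 0, 0.022, 0], [0, 0, 0, 0.022, 0]]

```text
time_s: 31.63
tcp_pos: [0.6477, 0.0235, 0.0366]
eef_rot: [-180.0, 0.0, -180.0]
contact_force: [-0.4, 0.1, 0.8]
gripper_width: 0.0874
gripper_force: 0.0
```

Call:
play_rows:
  rows:
    - [[0.05, 0, 0, 0, 0], [0.12, 0, 0, 0, 0], [0.18, 0, 0, 0, 0], [0.24, 0, 0, 0, 0], [0.3, 0, 0, 0, 0], [0.36, 0, 0, 0, 0], [0.5, 0, 0, 0, 0], [0.5, 0, 0, 0, 0]]
  squeeze: 25

```text
time_s: 32.3
tcp_pos: [0.6476, 0.0236, 0.0366]
eef_rot: [180.0, 0.0, -180.0]
contact_force: [0.5, 0.1, 0.2]
gripper_width: 0.0565
gripper_force: 25.0
```

Call:
play_rows:
  rows:
    - [[0.5, 0, 0, 0, 0], [0.5, 0, 0, 0, 0], [0.5, 0, 0, -0.01, 0], [0.5, 0, 0, -0.02, 0], [0.5, 0, 0, -0.03, 0], [0.5, 0, 0, -0.04, 0], [0.5, 0, 0, -0.04, 0], [0.5, 0, 0, -0.04, 0]]

```text
time_s: 32.97
tcp_pos: [0.6479, 0.0236, 0.0572]
eef_rot: [180.0, 0.1, -180.0]
contact_force: [-0.2, 0.4, -1.6]
gripper_width: 0.0569
gripper_force: 25.0
```

Call:
play_rows:
  rows:
    - [[0.5, 0, 0, -0.04, 0], [0.5, 0, 0, -0.1, 0], [0.5, 0, 0, -0.16, 0], [0.5, 0, 0, -0.22, 0], [0.5, 0, 0, -0.24, 0], [0.5, 0.03, -0.05, -0.24, 0], [0.5, 0.06, -0.11, -0.24, 0], [0.5, 0.09, -0.17, -0.24, 0]]

```text
time_s: 33.63
tcp_pos: [0.6017, -0.0618, 0.1761]
eef_rot: [180.0, -0.0, -179.9]
contact_force: [0.5, -0.7, -2.1]
gripper_width: 0.0566
gripper_force: 25.0
```

Call:
play_rows:
  rows:
    - [[0.5, 0.03, -0.07, 0, 0], [0.5, 0.06, -0.14, 0, 0], [0.5, 0.1, -0.21, 0, 0], [0.5, 0.14, -0.28, 0, 0], [0.5, 0.18, -0.35, 0, 0], [0.5, 0.21, -0.42, 0, 0], [0.5, 0.24, -0.49, 0, 0], [0.5, 0.25, -0.54, 0, 0]]

```text
time_s: 34.3
tcp_pos: [0.4752, -0.3336, 0.1763]
eef_rot: [180.0, -0.0, 179.9]
contact_force: [1.0, 0.2, -2.2]
gripper_width: 0.0568
gripper_force: 25.0
```

Call:
play_rows:
  rows:
    - [[0.5, 0, -0.015, 0, 0], [0.5, 0, -0.015, 0, 0], [0.5, 0, -0.015, 0.03, 0], [0.5, 0, -0.015, 0.07, 0], [0.5, 0, -0.015, 0.11, 0], [0.5, 0, -0.015, 0.14, 0], [0.5, 0, -0.015, 0.14, 0], [0.5, 0, -0.015, 0.14, 0]]

```text
time_s: 34.97
tcp_pos: [0.4776, -0.3381, 0.1059]
eef_rot: [180.0, -0.1, -179.9]
contact_force: [0.1, -0.5, -0.8]
gripper_width: 0.0569
gripper_force: 25.0
```

Call:
play_rows:
  rows:
    - [[0.5, 0, 0, 0.01, 0], [0.5, 0, 0, 0.025, 0], [0.5, 0, 0, 0.04, 0], [0.5, 0, 0, 0.052, 0], [0.5, 0, 0, 0.06, 0], [0.5, 0, 0, 0.066, 0], [0.5, 0, 0, 0.068, 0], [0.5, 0, 0, 0.068, 0]]

```text
time_s: 35.63
tcp_pos: [0.4776, -0.3391, 0.0723]
eef_rot: [180.0, -0.0, -180.0]
contact_force: [0.1, 0.8, -2.1]
gripper_width: 0.0562
gripper_force: 25.0
```

Call:
play_rows:
  rows:
    - [[0.5, 0, 0, 0, 0], [0.5, 0, 0, 0, 0], [0.5, 0, 0, 0, 0], [0.5, 0, 0, 0.001, 0], [0.5, 0, 0, 0.002, 0], [0.5, 0, 0, 0.002, 0], [0.5, 0, 0, 0.002, 0], [0.5, 0, 0, 0.002, 0]]

```text
time_s: 36.3
tcp_pos: [0.4777, -0.339, 0.0716]
eef_rot: [180.0, -0.0, -180.0]
contact_force: [-0.6, 0.2, -1.5]
gripper_width: 0.0567
gripper_force: 25.0
```

Call:
play_rows:
  rows:
    - [[0.5, 0, 0, 0.001, 0], [0.5, 0, 0, 0.002, 0], [0.5, 0, 0, 0.004, 0], [0.5, 0, 0, 0.005, 0], [0.5, 0, 0, 0.007, 0], [0.5, 0, 0, 0.008, 0], [0.5, 0, 0, 0.008, 0], [0.5, 0, 0, 0.008, 0]]

```text
time_s: 36.97
tcp_pos: [0.4777, -0.339, 0.0675]
eef_rot: [180.0, -0.0, -180.0]
contact_force: [-0.4, -0.3, -0.7]
gripper_width: 0.0565
gripper_force: 25.0
```

Call:
play_rows:
  rows:
    - [[0.5, 0, 0, 0.001, 0], [0.5, 0, 0, 0.001, 0], [0.5, 0, 0, 0.002, 0], [0.5, 0, 0, 0.002, 0], [0.5, 0, 0, 0.003, 0], [0.5, 0, 0, 0.003, 0], [0.5, 0, 0, 0.003, 0], [0.5, 0, 0, 0.003, 0]]

```text
time_s: 37.63
tcp_pos: [0.4778, -0.3391, 0.0665]
eef_rot: [-180.0, 0.0, -180.0]
contact_force: [-1.2, 2.3, 5.8]
gripper_width: 0.0566
gripper_force: 25.0
```

Call:
play_rows:
  rows:
    - [[0.33, 0, 0, 0, 0], [0.3, 0, 0, 0, 0], [0.25, 0, 0, 0, 0], [0.2, 0, 0, 0, 0], [0.1, 0, 0, 0, 0], [0, 0, 0, 0, 0], [0, 0, 0, 0, 0], [0, 0, 0, 0, 0]]

```text
time_s: 38.3
tcp_pos: [0.4777, -0.339, 0.066]
eef_rot: [-180.0, -0.0, -180.0]
contact_force: [0.6, -0.2, 0.4]
gripper_width: 0.0867
gripper_force: 0.0
```

Call:
play_rows:
  rows:
    - [[0, 0, 0, -0.02, 0], [0, 0, 0, -0.05, 0], [0, 0, 0, -0.1, 0], [0, 0, 0, -0.16, 0], [0, 0, 0, -0.22, 0], [0, 0, 0, -0.28, 0], [0, 0, 0, -0.33, 0], [0, 0, 0, -0.33, 0]]

```text
time_s: 38.97
tcp_pos: [0.48, -0.3405, 0.2382]
eef_rot: [-179.7, 0.5, -179.9]
contact_force: [0.2, -0.5, 0.6]
gripper_width: 0.0877
gripper_force: 0.0
```

Call:
play_rows:
  rows:
    - [[0, 0.02, 0.07, 0, 0], [0, 0.02, 0.14, 0, 0], [0, 0.02, 0.21, 0, 0], [0, 0.02, 0.28, 0, 0], [0, 0.04, 0.35, 0, 0], [0, 0.04, 0.42, 0, 0], [0, 0.04, 0.49, 0, 0], [0, 0.04, 0.56, 0, 0]]

```text
time_s: 39.63
tcp_pos: [0.4571, -0.0576, 0.2319]
eef_rot: [180.0, 0.1, -180.0]
contact_force: [0.5, -0.1, -0.2]
gripper_width: 0.0878
gripper_force: 0.0
```

```bash
python3 - <<'E'
from plant import r
import cv2,numpy as np
t=r.capture('top');s=r.capture('side')
a=cv2.resize(t[200:290,335:435],None,fx=4,fy=4,interpolation=2);b=cv2.resize(s[70:160,280:380],None,fx=4,fy=4,interpolation=2)
o=np.hstack([a,b]);cv2.imwrite('pics/m2.png',o[:,:,::-1]);print(o.shape,r.get_state()['tcp_pos'])
E
```

```text
(360, 800, 3) [ 0.45778947 -0.05542145  0.23208016]
```

View pics/m2.png

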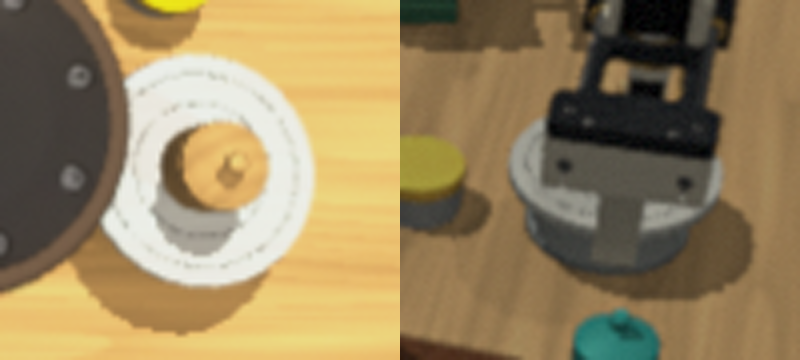

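The box stands upright on the wheel, with its lid at about (222,165) in the left half of the crop and the wheel centre near (206,170) lower down. I'll check the centring numerically with the wrist camera later. Next is the short stick.

Call:
play_rows:
  rows:
    - [[0.25, 0.03, 0.07, 0, 0], [0.25, 0.06, 0.14, 0, 0], [0.25, 0.096, 0.21, 0, 0], [0.25, 0.096, 0.28, 0, 0], [0.25, 0.096, 0.35, 0, 0], [0.25, 0.096, 0.42, 0, 0], [0.25, 0.096, 0.49, 0, 0], [0.25, 0.096, 0.56, 0, 0]]

```text
time_s: 40.4
tcp_pos: [0.4094, 0.2223, 0.2319]
eef_rot: [179.9, 0.1, -180.0]
contact_force: [0.8, -0.4, 0.3]
gripper_width: 0.0657
gripper_force: 0.0
```

Call:
play_rows:
  rows:
    - [[0.25, 0, 0.07, 0, 0], [0.25, 0, 0.14, 0, 0], [0.25, 0, 0.2, 0, 0], [0.25, 0, 0.22, 0, 0], [0.25, 0, 0.22, 0, 0], [0.25, 0, 0.22, 0.03, 0], [0.25, 0, 0.22, 0.06, 0], [0.25, 0, 0.22, 0.06, 0]]

```text
time_s: 41.07
tcp_pos: [0.4085, 0.3286, 0.1987]
eef_rot: [-179.8, -0.2, 180.0]
contact_force: [-0.1, -0.9, -0.4]
gripper_width: 0.0661
gripper_force: 0.0
```

```bash
python3 - <<'E'
from plant import r
from h import *
t=cam(r,'top')
for z in (.095,.1,.11):print(z,plane(t,((222.5)/4-.5+335,(165.5)/4-.5+200),z))
print('knob',plane(t,(237/4-.5+335,160/4-.5+200),.124),proj(t,[[.4777,-.339,.095],[.4777,-.339,.125],[.4777,-.339,.055]]))
print(r.get_state()['tcp_pos'])
E
```

```text
0.095 [ 0.47862991 -0.33971322  0.095     ]
0.1 [ 0.47833667 -0.33789486  0.1       ]
0.11 [ 0.47775017 -0.33425813  0.11      ]
knob [ 0.48050438 -0.33861412  0.124     ] [[389.86906367 241.23218894]
 [394.0910758  240.60124477]
 [384.61224957 242.01648632]]
[0.40854365 0.32863002 0.19873675]
```

Call:
play_rows:
  rows:
    - [[0.25, -0.001, 0.002, 0, 0], [0.25, -0.001, 0.002, 0.02, 0], [0.25, -0.001, 0.002, 0.06, 0], [0.25, -0.001, 0.002, 0.1, 0], [0.25, -0.001, 0.002, 0.14, 0], [0.25, -0.001, 0.002, 0.18, 0], [0.25, -0.001, 0.002, 0.196, 0], [0.25, -0.001, 0.002, 0.196, 0]]

```text
time_s: 41.73
tcp_pos: [0.4096, 0.3309, 0.1016]
eef_rot: [-179.9, -0.1, 180.0]
contact_force: [-0.2, -1.2, 0.0]
gripper_width: 0.0657
gripper_force: 0.0
```

Call:
play_rows:
  rows:
    - [[0.25, 0, 0, 0, 0], [0.25, 0, 0, 0, 0], [0.25, 0, 0, 0, 0], [0.25, 0, 0, 0, 0], [0.25, 0, 0, 0, 0], [0.25, 0, 0, 0, 0], [0.25, 0, 0, 0, 0], [0.25, 0, 0, 0, 0]]

```text
time_s: 42.4
tcp_pos: [0.41, 0.332, 0.1032]
eef_rot: [180.0, 0.0, -180.0]
contact_force: [-0.1, -0.2, -1.8]
gripper_width: 0.0657
gripper_force: 0.0
```

Call:
play_rows:
  rows:
    - [[0.25, 0.001, 0.006, 0.008, 0], [0.25, 0.001, 0.006, 0.008, 0], [0.25, 0.001, 0.006, 0.008, 0], [0.25, 0.001, 0.006, 0.008, 0], [0.35, 0.001, 0.006, 0.008, 0], [0.45, 0.001, 0.006, 0.008, 0], [0.5, 0.001, 0.006, 0.008, 0], [0.53, 0.001, 0.006, 0.008, 0]]

```text
time_s: 43.07
tcp_pos: [0.4096, 0.335, 0.0991]
eef_rot: [180.0, 0.0, -180.0]
contact_force: [-0.5, 0.4, -0.6]
gripper_width: 0.045
gripper_force: 0.0
```

Call:
play_rows:
  rows:
    - [[0.55, 0, 0, 0, 0], [0.57, 0, 0, 0, 0], [0.6, 0, 0, 0, 0], [0.8, 0, 0, 0, 0], [0.8, 0, 0, 0, 0], [0.8, 0, 0, 0, 0], [0.8, 0, 0, 0, 0], [0.8, 0, 0, 0, 0]]

```text
time_s: 43.73
tcp_pos: [0.4096, 0.3351, 0.0991]
eef_rot: [180.0, 0.0, -180.0]
contact_force: [-0.6, 0.1, 0.2]
gripper_width: 0.0372
gripper_force: 25.0
```

Call:
play_rows:
  rows:
    - [[0.8, 0, 0, -0.01, 0], [0.8, 0, 0, -0.04, 0], [0.8, 0, 0, -0.09, 0], [0.8, 0, 0, -0.14, 0], [0.8, 0, 0, -0.19, 0], [0.8, 0, -0.02, -0.23, 0], [0.8, 0, -0.06, -0.24, 0], [0.8, 0, -0.12, -0.24, 0]]

```text
time_s: 44.4
tcp_pos: [0.4099, 0.2755, 0.2205]
eef_rot: [179.9, 0.1, -179.9]
contact_force: [2.0, -0.2, -2.6]
gripper_width: 0.0378
gripper_force: 25.0
```

Call:
play_rows:
  rows:
    - [[0.8, 0, -0.06, 0, 0], [0.8, -0.02, -0.12, 0, 0], [0.8, -0.06, -0.18, 0, 0], [0.8, -0.11, -0.24, 0, 0], [0.8, -0.16, -0.3, 0, 0], [0.8, -0.21, -0.36, 0, 0], [0.8, -0.26, -0.42, 0, 0], [0.8, -0.3, -0.47, 0, 0]]

```text
time_s: 45.07
tcp_pos: [0.5597, 0.0369, 0.2182]
eef_rot: [-180.0, -0.1, 180.0]
contact_force: [0.7, 1.4, -0.8]
gripper_width: 0.0378
gripper_force: 25.0
```

Call:
play_rows:
  rows:
    - [[0.8, -0.03, -0.028, 0, 0], [0.8, -0.042, -0.028, 0, 0], [0.8, -0.042, -0.028, 0.02, 0], [0.8, -0.042, -0.028, 0.06, 0], [0.8, -0.042, -0.028, 0.1, 0], [0.8, -0.042, -0.028, 0.13, 0], [0.8, -0.042, -0.028, 0.15, 0], [0.8, -0.042, -0.028, 0.15, 0]]

```text
time_s: 45.73
tcp_pos: [0.578, 0.026, 0.1412]
eef_rot: [-179.9, -0.3, -180.0]
contact_force: [0.1, 0.6, -2.0]
gripper_width: 0.0375
gripper_force: 25.0
```

Call:
play_rows:
  rows:
    - [[0.8, 0, 0, 0, 0], [0.8, 0, 0, 0, 0], [0.8, 0, 0, 0.01, 0], [0.8, 0, 0, 0.02, 0], [0.8, 0, 0, 0.03, 0], [0.8, 0, 0, 0.04, 0], [0.8, 0, 0, 0.04, 0], [0.8, 0, 0, 0.04, 0]]

```text
time_s: 46.4
tcp_pos: [0.5804, 0.0259, 0.1236]
eef_rot: [-180.0, -0.1, -180.0]
contact_force: [0.4, 0.3, -2.2]
gripper_width: 0.0375
gripper_force: 25.0
```

Call:
play_rows:
  rows:
    - [[0.8, 0, 0, 0.003, 0], [0.8, 0, 0, 0.006, 0], [0.8, 0, 0, 0.01, 0], [0.8, 0, 0, 0.013, 0], [0.8, 0, 0, 0.016, 0], [0.8, 0, 0, 0.017, 0], [0.8, 0, 0, 0.017, 0], [0.8, 0, 0, 0.017, 0]]

```text
time_s: 47.07
tcp_pos: [0.5807, 0.026, 0.1156]
eef_rot: [-180.0, 0.0, -180.0]
contact_force: [-0.2, -1.6, -2.6]
gripper_width: 0.0374
gripper_force: 25.0
```

Call:
play_rows:
  rows:
    - [[0.8, 0, 0, 0, 0], [0.8, 0, 0, 0.001, 0], [0.8, 0, 0, 0.001, 0], [0.8, 0, 0, 0.002, 0], [0.8, 0, 0, 0.002, 0], [0.8, 0, 0, 0.003, 0], [0.8, 0, 0, 0.003, 0], [0.8, 0, 0, 0.003, 0]]

```text
time_s: 47.73
tcp_pos: [0.5806, 0.026, 0.114]
eef_rot: [-180.0, -0.0, -180.0]
contact_force: [-0.1, -0.1, -1.1]
gripper_width: 0.0376
gripper_force: 25.0
```

Call:
play_rows:
  rows:
    - [[0.8, 0, 0, 0.001, 0], [0.8, 0, 0, 0.002, 0], [0.8, 0, 0, 0.003, 0], [0.8, 0, 0, 0.003, 0], [0.8, 0, 0, 0.004, 0], [0.8, 0, 0, 0.004, 0], [0.8, 0, 0, 0.005, 0], [0.8, 0, 0, 0.005, 0]]

```text
time_s: 48.4
tcp_pos: [0.581, 0.0261, 0.1121]
eef_rot: [180.0, 0.0, -180.0]
contact_force: [-1.4, 0.7, 3.3]
gripper_width: 0.0374
gripper_force: 25.0
```

Call:
play_rows:
  rows:
    - [[0.54, 0, 0, 0, 0], [0.5, 0, 0, 0, 0], [0.45, 0, 0, 0, 0], [0.4, 0, 0, 0, 0], [0.35, 0, 0, 0, 0], [0.25, 0, 0, 0, 0], [0.25, 0, 0, 0, 0], [0.25, 0, 0, 0, 0]]

```text
time_s: 49.07
tcp_pos: [0.5806, 0.026, 0.1115]
eef_rot: [180.0, -0.0, -180.0]
contact_force: [-0.2, -0.4, 0.4]
gripper_width: 0.065
gripper_force: 0.0
```

Call:
play_rows:
  rows:
    - [[0.25, 0, 0, -0.02, 0], [0.25, 0, 0, -0.05, 0], [0.25, 0, 0, -0.1, 0], [0.25, 0, 0, -0.16, 0], [0.25, 0, 0, -0.22, 0], [0.25, 0, 0, -0.27, 0], [0.25, 0.02, 0.07, -0.27, 0], [0.25, 0.04, 0.14, -0.27, 0]]

```text
time_s: 49.73
tcp_pos: [0.5615, 0.0958, 0.2495]
eef_rot: [179.9, 0.2, 179.8]
contact_force: [0.0, 0.9, -0.6]
gripper_width: 0.0655
gripper_force: 0.0
```

Call:
play_rows:
  rows:
    - [[0.25, 0.04, 0.07, 0, 0], [0.25, 0.08, 0.14, 0, 0], [0.25, 0.122, 0.2, 0, 0], [0.25, 0.122, 0.27, 0, 0], [0.25, 0.122, 0.34, 0, 0], [0.25, 0.122, 0.41, 0, 0], [0.25, 0.122, 0.46, 0, 0], [0.25, 0.122, 0.478, 0, 0]]

```text
time_s: 50.4
tcp_pos: [0.4993, 0.3383, 0.247]
eef_rot: [180.0, 0.0, -179.9]
contact_force: [-1.1, -0.3, 0.0]
gripper_width: 0.0655
gripper_force: 0.0
```

Call:
play_rows:
  rows:
    - [[0.25, 0, 0, 0, 0], [0.25, 0, 0, 0, 0], [0.25, 0, 0, 0.02, 0], [0.25, 0, 0, 0.06, 0], [0.25, 0, 0, 0.1, 0], [0.25, 0, 0, 0.12, 0], [0.25, 0, 0, 0.12, 0], [0.25, 0, 0, 0.12, 0]]

```text
time_s: 51.07
tcp_pos: [0.4997, 0.3341, 0.1866]
eef_rot: [-179.9, -0.0, 180.0]
contact_force: [-1.0, -0.6, 0.9]
gripper_width: 0.0658
gripper_force: 0.0
```

Down to 0.122.

Call:
play_rows:
  rows:
    - [[0.25, 0, 0, 0.03, 0], [0.25, 0, 0, 0.06, 0], [0.25, 0, 0, 0.09, 0], [0.25, 0, 0, 0.115, 0], [0.25, 0, 0, 0.125, 0], [0.25, 0, 0, 0.125, 0], [0.25, 0, 0, 0.125, 0], [0.25, 0, 0, 0.125, 0]]

```text
time_s: 51.73
tcp_pos: [0.5002, 0.3355, 0.1255]
eef_rot: [179.9, 0.1, -180.0]
contact_force: [0.1, -0.2, 0.2]
gripper_width: 0.0661
gripper_force: 0.0
```

Call:
play_rows:
  rows:
    - [[0.35, 0, 0, 0, 0], [0.45, 0, 0, 0, 0], [0.55, 0, 0, 0, 0], [0.6, 0, 0, 0, 0], [0.65, 0, 0, 0, 0], [0.8, 0, 0, 0, 0], [0.8, 0, 0, 0, 0], [0.8, 0, 0, 0, 0]]

```text
time_s: 52.4
tcp_pos: [0.4996, 0.3351, 0.1241]
eef_rot: [180.0, 0.0, -180.0]
contact_force: [0.0, 1.0, 0.7]
gripper_width: 0.0322
gripper_force: 25.0
```

Call:
play_rows:
  rows:
    - [[0.8, 0, 0, -0.01, 0], [0.8, 0, 0, -0.04, 0], [0.8, 0, 0, -0.1, 0], [0.8, 0, 0, -0.16, 0], [0.8, 0, 0, -0.22, 0], [0.8, 0, 0, -0.28, 0], [0.8, 0, -0.03, -0.32, 0], [0.8, 0, -0.08, -0.32, 0]]

```text
time_s: 53.07
tcp_pos: [0.5012, 0.297, 0.289]
eef_rot: [179.8, 0.3, -179.9]
contact_force: [1.7, -0.1, -1.7]
gripper_width: 0.0324
gripper_force: 25.0
```

Call:
play_rows:
  rows:
    - [[0.8, 0, -0.06, 0, 0], [0.8, 0, -0.13, 0, 0], [0.8, -0.03, -0.2, 0, 0], [0.8, -0.06, -0.27, 0, 0], [0.8, -0.1, -0.34, 0, 0], [0.8, -0.14, -0.41, 0, 0], [0.8, -0.18, -0.48, 0, 0], [0.8, -0.22, -0.55, 0, 0]]

```text
time_s: 53.73
tcp_pos: [0.6099, 0.0181, 0.2843]
eef_rot: [180.0, -0.0, -180.0]
contact_force: [1.4, 0.3, -2.3]
gripper_width: 0.0325
gripper_force: 25.0
```

Call:
play_rows:
  rows:
    - [[0.8, -0.02, -0.06, 0, 0], [0.8, -0.028, -0.1, 0, 0], [0.8, -0.028, -0.111, 0, 0], [0.8, -0.028, -0.111, 0, 0], [0.8, -0.028, -0.111, 0, 0], [0.8, -0.028, -0.111, 0.04, 0], [0.8, -0.028, -0.111, 0.08, 0], [0.8, -0.028, -0.111, 0.12, 0]]

```text
time_s: 54.4
tcp_pos: [0.6234, -0.0338, 0.224]
eef_rot: [180.0, 0.1, -179.9]
contact_force: [0.4, -0.3, -2.1]
gripper_width: 0.0325
gripper_force: 25.0
```

Call:
play_rows:
  rows:
    - [[0.8, 0, 0, 0.04, 0], [0.8, 0, 0, 0.08, 0], [0.8, 0, 0, 0.11, 0], [0.8, 0, 0, 0.13, 0], [0.8, 0, 0, 0.14, 0], [0.8, 0, 0, 0.14, 0], [0.8, 0, 0, 0.14, 0], [0.8, 0, 0, 0.14, 0]]

```text
time_s: 55.07
tcp_pos: [0.6244, -0.0351, 0.1553]
eef_rot: [180.0, 0.1, -180.0]
contact_force: [-0.1, 0.3, -0.6]
gripper_width: 0.0326
gripper_force: 25.0
```

Call:
play_rows:
  rows:
    - [[0.8, 0, 0, 0.005, 0], [0.8, 0, 0, 0.01, 0], [0.8, 0, 0, 0.016, 0], [0.8, 0, 0, 0.022, 0], [0.8, 0, 0, 0.026, 0], [0.8, 0, 0, 0.028, 0], [0.8, 0, 0, 0.028, 0], [0.8, 0, 0, 0.028, 0]]

```text
time_s: 55.73
tcp_pos: [0.6237, -0.0355, 0.14]
eef_rot: [-180.0, -0.0, -180.0]
contact_force: [0.1, -0.1, -1.9]
gripper_width: 0.0325
gripper_force: 25.0
```

Call:
play_rows:
  rows:
    - [[0.8, 0, 0, 0, 0], [0.8, 0, 0, 0.001, 0], [0.8, 0, 0, 0.001, 0], [0.8, 0, 0, 0.002, 0], [0.8, 0, 0, 0.002, 0], [0.8, 0, 0, 0.002, 0], [0.8, 0, 0, 0.002, 0], [0.8, 0, 0, 0.002, 0]]

```text
time_s: 56.4
tcp_pos: [0.6236, -0.0355, 0.1391]
eef_rot: [180.0, -0.0, -180.0]
contact_force: [-0.2, 0.4, -1.9]
gripper_width: 0.0326
gripper_force: 25.0
```

Call:
play_rows:
  rows:
    - [[0.8, 0, 0, 0.001, 0], [0.8, 0, 0, 0.002, 0], [0.8, 0, 0, 0.003, 0], [0.8, 0, 0, 0.004, 0], [0.8, 0, 0, 0.005, 0], [0.8, 0, 0, 0.005, 0], [0.8, 0, 0, 0.005, 0], [0.8, 0, 0, 0.005, 0]]

```text
time_s: 57.07
tcp_pos: [0.6239, -0.0355, 0.1371]
eef_rot: [180.0, 0.0, -180.0]
contact_force: [-2.5, 0.6, 5.2]
gripper_width: 0.0323
gripper_force: 25.0
```

Call:
play_rows:
  rows:
    - [[0.58, 0, 0, 0, 0], [0.54, 0, 0, 0, 0], [0.48, 0, 0, 0, 0], [0.42, 0, 0, 0, 0], [0.35, 0, 0, 0, 0], [0.25, 0, 0, 0, 0], [0.25, 0, 0, 0, 0], [0.25, 0, 0, 0, 0]]

```text
time_s: 57.73
tcp_pos: [0.6236, -0.0355, 0.1365]
eef_rot: [-180.0, -0.0, -180.0]
contact_force: [-0.5, 1.2, 0.0]
gripper_width: 0.0652
gripper_force: 0.0
```

Call:
play_rows:
  rows:
    - [[0.25, 0, 0, -0.02, 0], [0.25, 0, 0, -0.05, 0], [0.25, 0, 0, -0.1, 0], [0.25, 0, 0, -0.16, 0], [0.25, 0, 0, -0.22, 0], [0.25, 0, 0, -0.27, 0], [0.25, 0.01, 0.07, -0.27, 0], [0.25, 0.02, 0.14, -0.27, 0]]

```text
time_s: 58.4
tcp_pos: [0.6145, 0.0341, 0.2747]
eef_rot: [179.9, 0.3, 179.8]
contact_force: [-0.9, 0.7, -0.7]
gripper_width: 0.0658
gripper_force: 0.0
```

Call:
play_rows:
  rows:
    - [[0.25, 0.01, 0.08, 0, 0], [0.25, 0.02, 0.16, 0, 0], [0.25, 0.03, 0.24, 0, 0], [0.25, 0.048, 0.32, 0, 0], [0.25, 0.048, 0.4, 0, 0], [0.25, 0.048, 0.48, 0, 0], [0.25, 0.048, 0.55, 0, 0], [0.25, 0.048, 0.6, 0, 0]]

```text
time_s: 59.07
tcp_pos: [0.589, 0.3376, 0.2723]
eef_rot: [180.0, 0.0, -179.9]
contact_force: [-0.1, -0.1, 0.2]
gripper_width: 0.0659
gripper_force: 0.0
```

Call:
play_rows:
  rows:
    - [[0.25, 0, 0, 0, 0], [0.25, 0, 0, 0, 0], [0.25, 0, 0, 0.02, 0], [0.25, 0, 0, 0.06, 0], [0.25, 0, 0, 0.1, 0], [0.25, 0, 0, 0.12, 0], [0.25, 0, 0, 0.12, 0], [0.25, 0, 0, 0.12, 0]]

```text
time_s: 59.73
tcp_pos: [0.5898, 0.3335, 0.2117]
eef_rot: [-180.0, -0.0, 180.0]
contact_force: [-0.7, 0.1, 1.2]
gripper_width: 0.0659
gripper_force: 0.0
```

Call:
play_rows:
  rows:
    - [[0.25, 0, 0, 0.03, 0], [0.25, 0, 0, 0.06, 0], [0.25, 0, 0, 0.09, 0], [0.25, 0, 0, 0.12, 0], [0.25, 0, 0, 0.132, 0], [0.25, 0, 0, 0.132, 0], [0.25, 0, 0, 0.132, 0], [0.25, 0, 0, 0.132, 0]]

```text
time_s: 60.4
tcp_pos: [0.5903, 0.3349, 0.1472]
eef_rot: [179.9, 0.1, -180.0]
contact_force: [-0.4, -0.3, 0.3]
gripper_width: 0.0656
gripper_force: 0.0
```

Call:
play_rows:
  rows:
    - [[0.35, 0, 0, 0, 0], [0.45, 0, 0, 0, 0], [0.55, 0, 0, 0, 0], [0.6, 0, 0, 0, 0], [0.65, 0, 0, 0, 0], [0.8, 0, 0, 0, 0], [0.8, 0, 0, 0, 0], [0.8, 0, 0, 0, 0]]

```text
time_s: 61.07
tcp_pos: [0.5896, 0.3347, 0.1456]
eef_rot: [180.0, 0.0, -180.0]
contact_force: [0.8, 0.7, 0.2]
gripper_width: 0.0333
gripper_force: 25.0
```

Call:
play_rows:
  rows:
    - [[0.8, 0, 0, -0.01, 0], [0.8, 0, 0, -0.04, 0], [0.8, 0, 0, -0.09, 0], [0.8, 0, 0, -0.14, 0], [0.8, 0, 0, -0.19, 0], [0.8, 0, 0, -0.24, 0], [0.8, 0, 0, -0.26, 0], [0.8, 0, 0, -0.26, 0]]

```text
time_s: 61.73
tcp_pos: [0.5904, 0.335, 0.2785]
eef_rot: [179.8, 0.2, -180.0]
contact_force: [-0.4, 0.8, -2.5]
gripper_width: 0.0331
gripper_force: 25.0
```

Call:
play_rows:
  rows:
    - [[0.8, 0, -0.03, 0, 0], [0.8, -0.01, -0.09, 0, 0], [0.8, -0.02, -0.16, 0, 0], [0.8, -0.03, -0.23, 0, 0], [0.8, -0.04, -0.3, 0, 0], [0.8, -0.05, -0.37, 0, 0], [0.8, -0.066, -0.44, 0, 0], [0.8, -0.066, -0.48, 0, 0]]

```text
time_s: 62.4
tcp_pos: [0.6219, 0.0907, 0.273]
eef_rot: [-179.9, -0.2, 179.9]
contact_force: [0.2, 0.8, -3.5]
gripper_width: 0.033
gripper_force: 25.0
```

Call:
play_rows:
  rows:
    - [[0.8, 0, -0.017, 0, 0], [0.8, 0, -0.017, 0, 0], [0.8, 0, -0.017, 0, 0], [0.8, 0, -0.017, 0.03, 0], [0.8, 0, -0.017, 0.07, 0], [0.8, 0, -0.017, 0.11, 0], [0.8, 0, -0.017, 0.14, 0], [0.8, 0, -0.017, 0.15, 0]]

```text
time_s: 63.07
tcp_pos: [0.6207, 0.087, 0.1969]
eef_rot: [-179.9, -0.3, -179.9]
contact_force: [-0.3, 0.1, -3.4]
gripper_width: 0.0335
gripper_force: 25.0
```

Call:
play_rows:
  rows:
    - [[0.8, 0, 0, 0, 0], [0.8, 0, 0, 0, 0], [0.8, 0, 0, 0.01, 0], [0.8, 0, 0, 0.02, 0], [0.8, 0, 0, 0.03, 0], [0.8, 0, 0, 0.04, 0], [0.8, 0, 0, 0.04, 0], [0.8, 0, 0, 0.04, 0]]

```text
time_s: 63.73
tcp_pos: [0.6224, 0.0858, 0.1802]
eef_rot: [-180.0, -0.0, -180.0]
contact_force: [0.3, 0.9, -2.5]
gripper_width: 0.0334
gripper_force: 25.0
```

Call:
play_rows:
  rows:
    - [[0.8, 0, 0, 0.006, 0], [0.8, 0, 0, 0.012, 0], [0.8, 0, 0, 0.018, 0], [0.8, 0, 0, 0.024, 0], [0.8, 0, 0, 0.03, 0], [0.8, 0, 0, 0.034, 0], [0.8, 0, 0, 0.034, 0], [0.8, 0, 0, 0.034, 0]]

```text
time_s: 64.4
tcp_pos: [0.6226, 0.086, 0.1634]
eef_rot: [-180.0, -0.0, -180.0]
contact_force: [-0.6, 0.2, -1.9]
gripper_width: 0.0335
gripper_force: 25.0
```

Call:
play_rows:
  rows:
    - [[0.8, 0, 0, 0, 0], [0.8, 0, 0, 0.001, 0], [0.8, 0, 0, 0.001, 0], [0.8, 0, 0, 0.002, 0], [0.8, 0, 0, 0.002, 0], [0.8, 0, 0, 0.002, 0], [0.8, 0, 0, 0.002, 0], [0.8, 0, 0, 0.002, 0]]

```text
time_s: 65.07
tcp_pos: [0.6226, 0.086, 0.1626]
eef_rot: [180.0, 0.0, -180.0]
contact_force: [0.1, -0.2, -2.6]
gripper_width: 0.0333
gripper_force: 25.0
```

Call:
play_rows:
  rows:
    - [[0.8, 0, 0, 0.001, 0], [0.8, 0, 0, 0.002, 0], [0.8, 0, 0, 0.003, 0], [0.8, 0, 0, 0.004, 0], [0.8, 0, 0, 0.005, 0], [0.8, 0, 0, 0.006, 0], [0.8, 0, 0, 0.006, 0], [0.8, 0, 0, 0.006, 0]]

```text
time_s: 65.73
tcp_pos: [0.6226, 0.086, 0.1595]
eef_rot: [-180.0, -0.0, -180.0]
contact_force: [1.0, 0.1, -2.9]
gripper_width: 0.0334
gripper_force: 25.0
```

Call:
play_rows:
  rows:
    - [[0.8, 0, 0, 0.001, 0], [0.8, 0, 0, 0.001, 0], [0.8, 0, 0, 0.002, 0], [0.8, 0, 0, 0.002, 0], [0.8, 0, 0, 0.003, 0], [0.8, 0, 0, 0.003, 0], [0.8, 0, 0, 0.003, 0], [0.8, 0, 0, 0.003, 0]]

```text
time_s: 66.4
tcp_pos: [0.6229, 0.0861, 0.1586]
eef_rot: [180.0, 0.0, -180.0]
contact_force: [-1.0, 0.7, 3.0]
gripper_width: 0.0331
gripper_force: 25.0
```

Call:
play_rows:
  rows:
    - [[0.58, 0, 0, 0, 0], [0.54, 0, 0, 0, 0], [0.48, 0, 0, 0, 0], [0.42, 0, 0, 0, 0], [0.35, 0, 0, 0, 0], [0.25, 0, 0, 0, 0], [0.25, 0, 0, 0, 0], [0.25, 0, 0, 0, 0]]

```text
time_s: 67.07
tcp_pos: [0.6226, 0.086, 0.158]
eef_rot: [-180.0, -0.0, -180.0]
contact_force: [1.1, -0.4, -0.3]
gripper_width: 0.0646
gripper_force: 0.0
```

Call:
play_rows:
  rows:
    - [[0.25, 0, 0, -0.02, 0], [0.25, 0, 0, -0.05, 0], [0.25, 0, 0, -0.1, 0], [0.25, 0, 0, -0.16, 0], [0.25, 0, 0, -0.22, 0], [0.25, 0, 0, -0.26, 0], [0.25, 0.05, 0.05, -0.26, 0], [0.25, 0.1, 0.1, -0.26, 0]]

```text
time_s: 67.73
tcp_pos: [0.5733, 0.1358, 0.2901]
eef_rot: [179.9, 0.2, 179.8]
contact_force: [-0.8, 0.6, 0.0]
gripper_width: 0.0655
gripper_force: 0.0
```

Call:
play_rows:
  rows:
    - [[0.25, 0.05, 0.05, 0, 0], [0.25, 0.1, 0.1, 0, 0], [0.25, 0.15, 0.15, 0, 0], [0.25, 0.2, 0.2, 0, 0], [0.25, 0.24, 0.25, 0, 0], [0.25, 0.24, 0.3, 0, 0], [0.25, 0.24, 0.35, 0, 0], [0.25, 0.24, 0.35, 0, 0]]

```text
time_s: 68.4
tcp_pos: [0.4523, 0.3145, 0.2888]
eef_rot: [179.9, 0.1, -179.8]
contact_force: [0.9, -0.2, 0.1]
gripper_width: 0.0658
gripper_force: 0.0
```

```bash
python3 - <<'E'
from plant import r
import cv2,numpy as np
t=r.capture('top');s=r.capture('side')
a=cv2.resize(t[140:280,170:430],None,fx=3,fy=3,interpolation=2)
b=cv2.resize(s[60:270,190:390],None,fx=2.8,fy=2.8,interpolation=2)
cv2.imwrite('pics/ft.png',a[:,:,::-1]);cv2.imwrite('pics/fs.png',b[:,:,::-1]);cv2.imwrite('pics/t_end.png',t[:,:,::-1]);print(r.get_state()['tcp_pos'])
E
```

```text
[0.45225001 0.31173113 0.28850414]
```

View pics/ft.png

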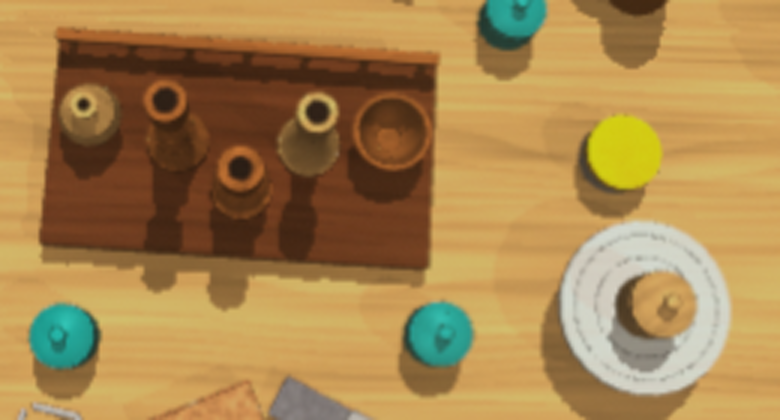

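View pics/fs.png

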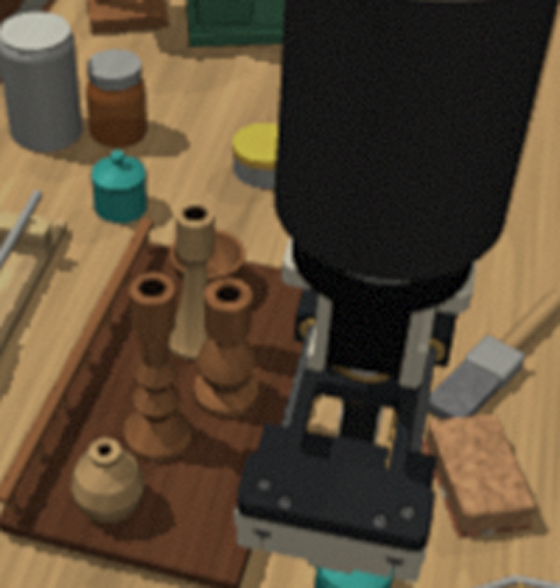

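Everything stands upright and in place. I'll do a numeric before/after check of the sticks and bystanders, and of the box centring, then hand in.

```bash
python3 - <<'E'
from plant import r
from h import *
a=cv2.imread('pics/top0.png');b=cv2.imread('pics/t_end.png');t=cam(r,'top')
ok=True
for n,(u,v),z in [('tall',(225,173),.195),('short',(250,196),.145),('mid',(275,177),.17),('vase',(198,177),.09),('bowl',(300,184),.065),('tin',(377,190),.038)]:
    h=8;tp=cv2.resize(a[v-h:v+h+1,u-h:u+h+1],None,fx=8,fy=8,interpolation=2)
    im=cv2.resize(b[v-h-5:v+h+6,u-h-5:u+h+6],None,fx=8,fy=8,interpolation=2)
    m=cv2.minMaxLoc(cv2.matchTemplate(im,tp,cv2.TM_CCOEFF_NORMED));d=np.array(m[3])/8-5
    e=(plane(t,(u+d[0],v+d[1]),z)-plane(t,(u,v),z))[:2]*1e3;print(n,round(m[1],3),'mm',e.round(1))
print('box lid',plane(t,(663.5/3-.5+170,304.5/3-.5+140),.095).round(4))
E
```

```text
tall 0.994 mm [0. 0.]
short 0.963 mm [ 0.3 -0.3]
mid 0.992 mm [ 0.  -0.6]
vase 0.979 mm [0. 0.]
bowl 0.984 mm [-0.   0.3]
tin 0.932 mm [-0.4  0.4]
box lid [ 0.4783 -0.3411  0.095 ]
```

```bash
python3 -c "
from plant import r
print(r.close_job())"
```

```text
the job is handed in; nothing more can be done
None
```

The job is handed in: the box stands upright within about 2 mm of the turntable's centre. All three candlesticks waited on the felt and are back upright within 1 mm of their spots, and the bowl, vase and tin are where they were.

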